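# Dispense one spacer disc and slide it into the V rest

## Task

Press the dispenser's plunger all the way down once and let it come back up, so that a single disc comes out. Then, with the fingertips, push that disc along the bench, without picking it up, into the V-shaped rest (not the square one) until it lies against both rails. Leave the other discs in the dispenser and everything else on the bench where it is.

Things in the scene. Friction and masses are not known exactly. Their poses are not given: they have to be found in the camera images.
- dispenser: grey disc dispenser fixed on the bench, 142 mm long (x -115 to 27), 55 mm wide, 36 mm tall. Origin at bench level on the axis of its open-topped magazine (42 mm from the front end); x points along it to the exit slot at the front, where discs come out; y across it, z up. The bench surface in front of it is flat and level with the magazine's floor
- plunger_top (a point): centre of the top of the plunger's brass cap, 30 mm across, on a steel stem near the rear of the dispenser (dispenser x = -75 mm); 61 mm above the bench when up. It travels straight down 20 mm to its stop and springs back up when let go
- plunger (a joint): plunger travel in m: 0 up, 0.020 fully down. Spring 4 N at the top, 7 N at the bottom, up to about 14 N in all with the discs' friction. Going down it drives a blade forward (3 times its travel) that pushes the lowest disc out of the slot, to lie with its centre about 57 mm in front of the magazine axis; as it rises the blade goes back and the next disc drops
- disc1_center (a point): centre (half-way up) of the lowest of three equal plain aluminium discs stacked in the magazine, 40 mm across, 10 mm tall, about 36 g: the one that comes out
- disc2_center (a point): centre of the second disc in the stack, same size; it stays in the magazine
- disc3_center (a point): centre of the third, top disc in the stack, same size; it stays in the magazine
- vee: V-shaped steel rest fixed on the bench in front of and to one side of the dispenser's exit: two rails 45 mm long, 8 mm thick and 10 mm tall, meeting at a right angle. Origin at bench level where the centre of a seated disc lies (28 mm before the corner); x points into the corner, so the mouth opens to -x; y across
- square_rest: the other steel rest, on the opposite side: a U with a flat back, 58 mm wide inside, rails 10 mm tall; not to be used. Origin at bench level, 20 mm before the flat back; x points to the back
- pillar: turned brass pillar standing upright, 20 mm across, 38 mm tall, near the rests; bystander; origin at the centre of its underside
- barrel: brass wheel barrel, 36 mm across, 19 mm tall, beside the dispenser; bystander; origin at the centre of its underside
- screwdriver: small screwdriver with a black handle, 110 mm long, lying beside the dispenser; bystander; x along its length
- stand: round grey stand with six upright fine screwdrivers, 70 mm across, 96 mm tall; bystander; origin at the centre of its underside
- jar: small glass jar with a metal cap, 42 mm across, 45 mm tall; bystander; origin at the centre of its underside
- partsbox: closed parts box, 62 x 47 x 23 mm; bystander; origin at the centre of its underside

How it is judged:
On the way, in this order (a step that is already met when the one before it is completed fails the run):
1. the plunger is pressed fully down and the lowest disc is out (value of joint plunger above 0.018 m and x of disc1_center in the frame of dispenser above 0.048 m), for 0.05 s.
2. the plunger is let up again, the disc lying out in front (value of joint plunger below 0.003 m and x of disc1_center in the frame of dispenser above 0.045 m), for 0.1 s.
At the end, for the whole second after the job is handed in: The disc that came out lies flat on the bench in the V rest, its centre within 6 mm of the seated place; the plunger is up; the other two discs are still in the magazine (within 12 mm of its axis) (horizontal distance between disc1_center and vee below 0.006 m and height (world z) of disc1_center below 0.008 m and angle between disc1_center's own z axis and vertical below 0.1 rad and value of joint plunger below 0.003 m and x of disc2_center in the frame of dispenser between -0.012 and 0.012 m and y of disc2_center in the frame of dispenser between -0.012 and 0.012 m and x of disc3_center in the frame of dispenser between -0.012 and 0.012 m and y of disc3_center in the frame of dispenser between -0.012 and 0.012 m); the robot touches nothing.
It fails at once if the dispensed disc is lifted off the bench (more than 5 mm) (height (world z) of disc1_center above 0.01 m).
It fails at once if a second disc leaves the magazine (not (x of disc2_center in the frame of dispenser above -0.012 m) or not (x of disc2_center in the frame of dispenser below 0.012 m) or not (y of disc2_center in the frame of dispenser above -0.012 m) or not (y of disc2_center in the frame of dispenser below 0.012 m) or not (x of disc3_center in the frame of dispenser above -0.012 m) or not (x of disc3_center in the frame of dispenser below 0.012 m) or not (y of disc3_center in the frame of dispenser above -0.012 m) or not (y of disc3_center in the frame of dispenser below 0.012 m) or height (world z) of disc2_center above 0.025 m or height (world z) of disc3_center above 0.035 m).
It fails at once if a bystander is moved by more than 20 mm or tipped over (distance of any of pillar, barrel, screwdriver, stand, jar, partsbox from where it was at the start of the episode above 0.02 m or angle between any of pillar, barrel, stand, jar, partsbox's own z axis and vertical above 0.5 rad).
It also fails if it takes over 58 s, if anything falls off the work surface, if the arm or the gripper's body presses on something with over 40 N, if the wrist force passes 120 N, or if a joint passes its speed limit or range.

## Robot

A 6-joint arm with a two-finger parallel gripper is mounted at the origin on the work surface. World frame = base frame: x ahead of the robot, y to its left, z up, the work surface at z = 0. Lengths are in m, angles in rad, forces in N, time in s.
With the tool pointing down it reaches from about 0.25 to 0.725 m from the base axis. Payload 4 kg.
Tool frame: the origin (TCP) lies on the centre line of the jaws, within the pads' length; the fingertips stand 25 mm ahead of it and the grasp point (between the pads) lies 6 mm ahead of it; z points along the fingers, x is the direction in which the jaws open and shut, and the axes are right-handed (so a half turn about z gives the same grasp; the last joint's range is limited). The gripper opens to 85 mm and grips with 20 to 120 N. Pads are 22 mm wide; open, the fingers measure 114 mm over their backs; the gripper's body (76 mm by 85 mm) begins 54 mm behind the grasp point. The pads swing forward as they close: fully open they stand 13 mm farther back than shut.
Start: joints at [-1.276, 0.241, 0.005, 1.335, 0, 1.571], TCP at [0.145, -0.478, 0.256] pointing down, gripper open.
Joint ranges: [-2.72, 2.72], [-1.05, 1.87], [-1.09, 1.28], [-1.99, 2.15], [-1.42, 1.44], [-3.14, 3.14]. Speed limits (rad/s): [2.79, 2.79, 3.14, 3.14, 3.14, 3.14].

## Interface

Orientations are given as a unit quaternion [x, y, z, w].
In Python, from workcell import bot, imaging, order gives the robot as it stands.
- The arm moves only by the tool carry_out, never from a script. Its argument "moves" is a list of rows, each a list of 5 numbers: the shift along the tool's x, y, z scaled (see below), then the turn about the tool's z scaled (see below), then the opening, from -1 (shut) to 1 (fully open). In form: [[tx, ty, tz, roll, hand], ...]. A call has 1 to 20 rows; each row is the pose to reach, as a shift and turn from the pose commanded when the call began, along the tool's axes at that moment; what a row does not reach only later rows make up. The controller multiplies each number of a shift by 0.1 m and each number of a turn by 90 degrees. A row lasts 1/10 s, in which the tool goes at most 50 mm and 8.59 degrees, less where a joint would pass 70% of its speed; a pose out of reach is approached as far as the arm can. A call with a number of a shift or a turn outside -1 to 1 is refused whole. A call with a gripper value outside its range is refused whole. The fingers move at their own pace and stop on an object; the grip force is fixed at half the most. Time passes only in rows, so rows that repeat a pose let the fingers close. It gives the time, the measured TCP pose, the force and the opening at its end, in the units of the state.
- bot.get_obs(): the state, without advancing time (a new reading comes with each control period).
- imaging.camera(name): name is "scene" or "side" or "wrist"; returns the picture (384x512x3 uint8, red, green, blue); there is no depth.
- imaging.camera_model(name): a dict with "fovy" (degrees; the focal length in pixels is half the picture's height over the tangent of half this angle, whatever the lens; pixels are square), "cx", "cy" (the principal point, pixels), "eye" and "rotation" of the camera in the world. Camera axes: x right, y up, looking along -z (the intrinsics and any distortion apply to the point x, -y, -z); pixel columns grow to the right and rows downward; lengths in m; the calibration is good to about 2 mm. A picture is of the moment at which its call begins: read the wrist's pose just before it. camera_model takes no time and is no camera call; for the wrist camera it gives the pose at the moment of the call.
- order.job_done(): hands the job in, once; it reports no verdict.
The state is a dict: "clock": time; "joint_pos": joint angles; "joint_vel": joint speeds; "tau": joint torques, N m; "eef_pos": TCP position; "tool_rot": TCP orientation; "ft_force": force on the tool from outside, world axes, zero at the start; "ft_torque": the same for the moment, N m; "grip_width": finger opening in m.
Only numpy, scipy, OpenCV 4.12 (cv2) and the standard library are available. Lean on these libraries where they do the work, as an engineer would, in place of code of your own. Each camera call takes 0.05 s, during which the arm holds its last target.

## Working session

There is one attempt and no reset: what is moved stays moved. The work goes in short steps, Python scripts to look and compute and a tool call to move; the robot and the scene stay as the last step left them, time stands still between calls to the robot, and variables do not carry over. Pictures are saved under pics/ and viewed, and the job is handed in when it is done.

Besides the shell and the picture viewer there is one more tool, called after "Emit:" by a JSON object that holds its "api" and its "payload", one argument or row to a line. carry_out: Moves the arm, as the interface text tells. Its arguments: {"type":"object","properties":{"moves":{"type":"array","items":{"type":"array","items":{"type":"number","minimum":-1,"maximum":1}}}},"required":["moves"]}

```bash
mkdir -p pics; ls; python3 - <<'E'
from workcell import bot, imaging, order
import cv2
o=bot.get_obs();print({k:(v) for k,v in o.items()})
for n in ["scene","side","wrist"]:
    m=imaging.camera_model(n);print(n,m)
    cv2.imwrite(f"pics/{n}0.png",cv2.cvtColor(imaging.camera(n),cv2.COLOR_RGB2BGR))
E
```

```text
pics
{'clock': 0.0, 'joint_pos': array([-1.27598659e+00,  2.41413606e-01,  3.68248385e-03,  1.33520742e+00,
       -7.02175471e-06,  1.57078702e+00]), 'joint_vel': array([ 0.00073894, -0.00058895,  0.00220543,  0.00026114, -0.0003216 ,
       -0.00016728]), 'tau': array([-1.08103621e-03, -3.72316718e+01,  2.52408439e+01,  1.68222823e-02,
       -8.59889747e-05, -6.04320391e-06]), 'eef_pos': array([ 0.14510202, -0.47785295,  0.25539667]), 'tool_rot': array([ 8.03294850e-01, -5.95580588e-01, -8.62499910e-04, -6.35118356e-04]), 'ft_force': array([-0.96365894, -0.42931447, -0.34804526]), 'ft_torque': array([ 0.00522104, -0.00710911, -0.0003179 ]), 'grip_width': 0.08533942747319259}
scene {'fovy': 47.91385381830797, 'cx': 255.3229231824761, 'cy': 202.6659266201661, 'eye': array([ 0.89160038, -0.64057614,  0.88100016]), 'rotation': array([0.33556435, 0.08492945, 0.21153424, 0.91402233])}
side {'fovy': 51.99361708409958, 'cx': 252.51859827882967, 'cy': 192.43248635534343, 'eye': array([0.37060701, 0.61808087, 0.73423413]), 'rotation': array([-0.06266911,  0.40193583,  0.90079266, -0.15196301])}
wrist {'fovy': 63.532626041643795, 'cx': 250.78355841833442, 'cy': 190.0682641740599, 'eye': array([ 0.21401534, -0.45749704,  0.37329677]), 'rotation': array([-0.11275873,  0.08556106, -0.58926966,  0.79544078])}
```

View pics/scene0.png

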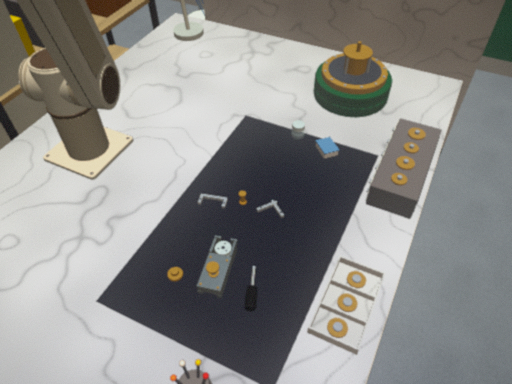

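View pics/side0.png

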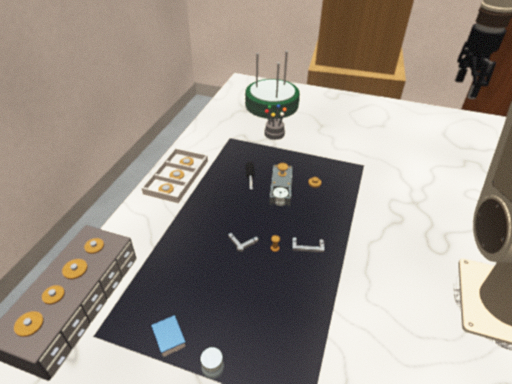

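View pics/wrist0.png

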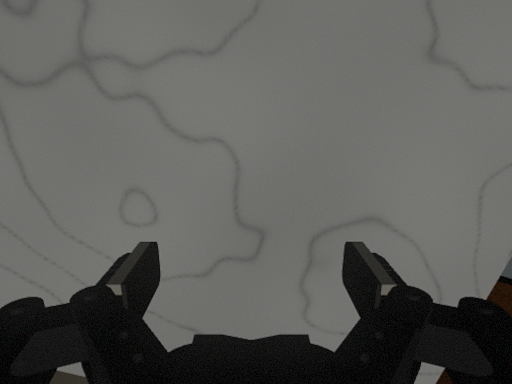

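```bash
cat > h.py <<'E'
import numpy as np, cv2
from workcell import bot, imaging, order
from scipy.spatial.transform import Rotation as R
def ray(m,u,v):
    f=192/np.tan(np.radians(m['fovy'])/2)
    d=np.array([(u-m['cx'])/f,-(v-m['cy'])/f,-1]); return R.from_quat(m['rotation']).apply(d)
def onplane(m,u,v,z):
    d=ray(m,u,v); e=np.array(m['eye']); return e+d*(z-e[2])/d[2]
def proj(m,p):
    f=192/np.tan(np.radians(m['fovy'])/2)
    c=R.from_quat(m['rotation']).inv().apply(np.array(p)-m['eye']); return m['cx']+f*c[0]/-c[2], m['cy']-f*c[1]/-c[2]
def grab(n,name):
    im=cv2.cvtColor(imaging.camera(n),cv2.COLOR_RGB2BGR); cv2.imwrite('pics/'+name,im); return im
E
python3 - <<'E'
from h import *
for n,(x,y,w,h) in {"scene":(140,160,160,120),"side":(210,130,160,120)}.items():
    im=cv2.imread(f"pics/{n}0.png")[y:y+h,x:x+w]
    cv2.imwrite(f"pics/{n}0c.png",cv2.resize(im,None,fx=5,fy=5,interpolation=cv2.INTER_CUBIC))
S=imaging.camera_model("scene");D=imaging.camera_model("side")
for nm,a,b,z in [("mag",(223,247),(280,193),.03),("plung",(212,268),(283,168),.06),("barrel",(175,273),(315,182),.019),("pillar",(243,192),(275,239),.038)]:
    print(nm,onplane(S,*a,z),onplane(D,*b,z))
E
```

```text
mag [ 0.55117406 -0.15223171  0.03      ] [ 0.54808115 -0.14645666  0.03      ]
plung [ 0.56863467 -0.2293205   0.06      ] [ 0.56098745 -0.21555914  0.06      ]
barrel [ 0.48223133 -0.25780725  0.019     ] [ 0.47091365 -0.23553483  0.019     ]
pillar [0.51663353 0.01862866 0.038     ] [0.51293017 0.0207267  0.038     ]
```

View pics/scene0c.png

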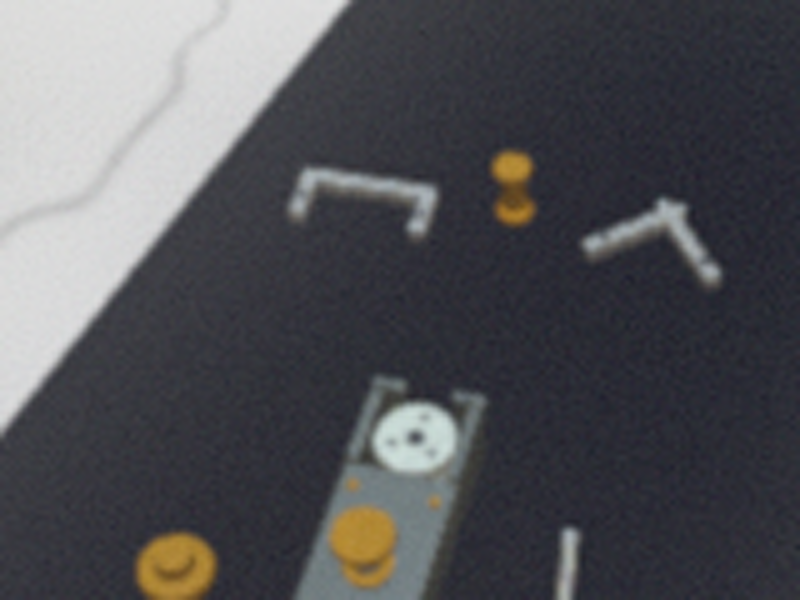

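View pics/side0c.png

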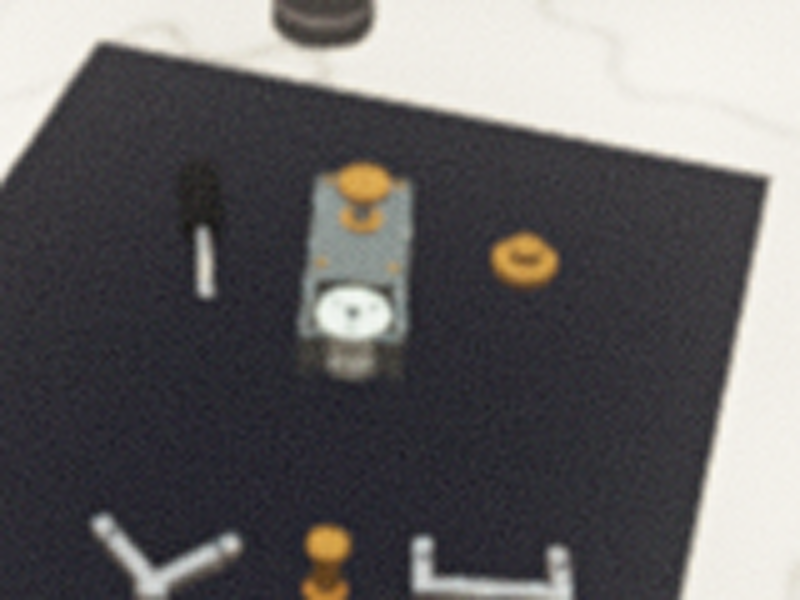

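```bash
python3 - <<'E'
from h import *
S=imaging.camera_model("scene");D=imaging.camera_model("side")
def sc(x,y):return (140+x/5-.4,160+y/5-.4)
def sd(x,y):return (210+x/5-.4,130+y/5-.4)
for nm,a,b,z in [("mag",sc(415,437),sd(353,312),.03),("plung",sc(364,532),sd(364,182),.061),("barrelhole",sc(177,557),sd(525,256),.019),("pillar",sc(512,167),sd(328,540),.038),("veecorner",sc(672,208),sd(152,590),.01),
 ("vtipL",sc(590,243),sd(232,540),.01),("vtipR",sc(711,270),sd(102,520),.01),("sqtipL",sc(298,205),sd(558,552),.01),("sqtipR",sc(416,228),sd(423,545),.01),
 ("dispFL",sc(378,381),sd(407,333),.036),("dispFR",sc(484,400),sd(302,330),.036),("dispRR",(218,294),sd(318,180),.036),("dispRL",(198,289.),sd(410,180),.036)]:
    print(nm,onplane(S,*a,z)[:2].round(4),onplane(D,*b,z)[:2].round(4))
# line straightness of mat edge
im=cv2.imread("pics/scene0.png",0)
def edge(im,horiz,rng,lo):
    pass
for n in["scene","side"]:
    im=cv2.GaussianBlur(cv2.imread(f"pics/{n}0.png",0),(3,3),0)
    pts=[]
    m=(im<75).astype(np.uint8); 
    c,_=cv2.findContours(m,cv2.RETR_EXTERNAL,cv2.CHAIN_APPROX_NONE)
    lab=[k for k in c if cv2.pointPolygonTest(k,(200,230) if n=="scene" else (200,250),False)>0]
    k=max(c,key=cv2.contourArea) if not lab else lab[0]
    ap=cv2.approxPolyDP(k,4,True)[:,0]
    print(n,ap.tolist())
    k=k[:,0].astype(float)
    for i in range(len(ap)):
        a,b=ap[i].astype(float),ap[(i+1)%len(ap)].astype(float);L=np.linalg.norm(b-a)
        if L<80: continue
        t=(k-a)@(b-a)/L; d=np.cross((b-a)/L,k-a); s=(abs(d)<5)&(t>5)&(t<L-5)
        p=np.polyfit(t[s]/L,d[s],2); print(a,b,"sag",-p[0]/4)
E
```

```text
mag [ 0.5503 -0.1526] [ 0.5487 -0.1505]
plung [ 0.5672 -0.2249] [ 0.5647 -0.2223]
barrelhole [ 0.4793 -0.2533] [ 0.4731 -0.2403]
pillar [0.5159 0.0144] [0.5137 0.0164]
veecorner [0.5936 0.047 ] [0.5896 0.0503]
vtipL [0.565  0.0064] [0.5637 0.0078]
vtipR [0.6295 0.0173] [0.6282 0.0166]
sqtipL [ 0.413  -0.0375] [ 0.4118 -0.0375]
sqtipR [ 0.4776 -0.0242] [ 0.4749 -0.0201]
dispFL [ 0.5206 -0.1353] [ 0.5159 -0.1375]
dispFR [ 0.5721 -0.1229] [ 0.5686 -0.1213]
dispRR [ 0.6042 -0.2689] [ 0.5973 -0.2465]
dispRL [ 0.5585 -0.2775] [ 0.5474 -0.2642]
scene [[246, 118], [99, 300], [260, 383], [273, 383], [375, 156], [338, 145], [339, 154], [324, 159], [315, 138], [295, 139], [289, 130]]
[246. 118.] [ 99. 300.] sag 0.12281689633531317
[ 99. 300.] [260. 383.] sag 0.07501903239753392
[273. 383.] [375. 156.] sag 0.0017544891995953764
side [[230, 140], [96, 336], [200, 373], [201, 350], [215, 345], [222, 350], [225, 365], [216, 379], [224, 383], [315, 383], [361, 167]]
[230. 140.] [ 96. 336.] sag 0.013549915947557938
[ 96. 336.] [200. 373.] sag -0.08847501906208238
[224. 383.] [315. 383.] sag -0.0
[315. 383.] [361. 167.] sag 0.19669494091854162
[361. 167.] [230. 140.] sag 0.2809370668580728<stdin>:26: DeprecationWarning: Arrays of 2-dimensional vectors are deprecated. Use arrays of 3-dimensional vectors instead. (deprecated in NumPy 2.0)
```

Emit:
{"api": "carry_out", "payload": {
  "moves": [
    [-0.25,-1,0,-0.956,-1],
    [-0.25,-1,0,-0.956,-1],
    [-0.25,-1,0,-0.956,-1],
    [-0.25,-1,0,-0.956,-1],
    [-0.25,-1,0,-0.956,-1],
    [-0.25,-1,0,-0.956,-1],
    [-0.25,-1,0,-0.956,-1],
    [-0.25,-1,0,-0.956,-1],
    [-0.25,-1,0,-0.956,-1],
    [-0.25,-1,0,-0.956,-1],
    [-0.25,-1,0,-0.956,-1],
    [-0.25,-1,0,-0.956,-1]
  ]
}}

```text
clock: 1.35
eef_pos: [0.2336, -0.4253, 0.2561]
tool_rot: [0.994, 0.111, -0.0, -0.0]
ft_force: [0.2, 0.5, -0.2]
grip_width: 0.0003
```

```bash
cat >> h.py <<'E'
def to(x,y,z=None,yaw=None):
    o=bot.get_obs();r=R.from_quat(o['tool_rot']);p=o['eef_pos'];M=r.as_matrix()
    yw=np.degrees(np.arctan2(M[1,0],M[0,0]))
    d=np.array([x,y,p[2] if z is None else z])-p
    s="" if yaw is None else f" roll {-((yaw-yw))/90:.3f}"
    print("t",round(o['clock'],2),"pos",p.round(4),"yaw",round(yw,2),"w",round(o['grip_width'],4),"F",o['ft_force'].round(1),"tilt",M[2].round(4),"-> shift/0.1",(M.T@d/0.1).round(3),s)
E
python3 -c "
from h import *
to(.566,-.2236,None,13)"
```

```text
t 1.35 pos [ 0.2336 -0.4253  0.2561] yaw 12.76 w 0.0003 F [ 0.2  0.5 -0.2] tilt [-1.e-04 -6.e-04 -1.e+00] -> shift/0.1 [ 3.687 -1.233  0.   ]  roll -0.003
```

Emit:
{"api": "carry_out", "payload": {
  "moves": [
    [0.5,-0.25,0,0,-1],
    [1,-0.5,0,0,-1],
    [1,-0.5,0,0,-1]
  ]
}}

```text
clock: 1.65
eef_pos: [0.3224, -0.352, 0.2562]
tool_rot: [0.994, 0.113, 0.001, -0.0]
ft_force: [-0.4, -0.4, 1.0]
grip_width: -0.0001
```

Emit:
{"api": "carry_out", "payload": {
  "moves": [
    [0.5,-0.25,0,0,-1],
    [1,-0.5,0,0,-1],
    [1,-0.5,0,0,-1]
  ]
}}

```text
clock: 1.95
eef_pos: [0.4089, -0.2808, 0.2562]
tool_rot: [0.993, 0.114, 0.001, -0.0]
ft_force: [-0.7, -0.2, 0.4]
grip_width: 0.0002
```

Emit:
{"api": "carry_out", "payload": {
  "moves": [
    [0.5,-0.25,0,0,-1],
    [1,-0.5,0,0,-1],
    [1,-0.5,0,0,-1],
    [1,-0.5,0,0,-1]
  ]
}}

```text
clock: 2.35
eef_pos: [0.4932, -0.2115, 0.2558]
tool_rot: [0.994, 0.113, -0.001, 0.0]
ft_force: [0.3, -0.0, -0.1]
grip_width: 0.0002
```

```bash
python3 -c "
from h import *
to(.566,-.2236,None,13)
print(imaging.camera_model('wrist')); grab('wrist','w1.png')"
```

```text
t 2.35 pos [ 0.4932 -0.2115  0.2558] yaw 13.03 w 0.0002 F [ 0.3 -0.  -0.1] tilt [-0.0011 -0.     -1.    ] -> shift/0.1 [ 0.682  0.282 -0.001]  roll 0.000
{'fovy': 63.532626041643795, 'cx': 250.78355841833442, 'cy': 190.0682641740599, 'eye': array([ 0.47809316, -0.14220132,  0.37357247]), 'rotation': array([-0.13984076, -0.01517734,  0.11266489,  0.98362637])}
```

View pics/w1.png

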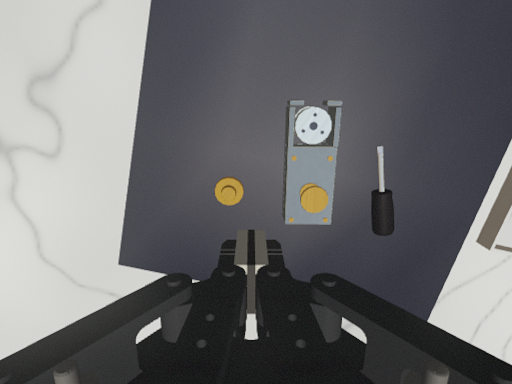

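```bash
python3 - <<'E'
from h import *
m=imaging.camera_model('wrist')
im=cv2.imread('pics/w1.png');hsv=cv2.cvtColor(im,cv2.COLOR_BGR2HSV)
b=cv2.inRange(hsv,(10,140,100),(30,255,255))
n,l,s,c=cv2.connectedComponentsWithStats(b)
for i in range(1,n):
    if s[i,4]>150: print(s[i],c[i],onplane(m,*c[i],.061)[:2],onplane(m,*c[i],.019)[:2])
print("disc3 top hole",onplane(m,313.5,126,.030))
for p in [(288,103),(341,103),(286,223),(330,223)]: print(p,onplane(m,*p,.036))
cv2.imwrite('pics/w1c.png',cv2.resize(im[90:235,270:410],None,fx=4,fy=4,interpolation=cv2.INTER_CUBIC))
E
```

```text
[215 177  28  28 619] [228.6720517 190.5815832] [ 0.474324   -0.23737058] [ 0.47394033 -0.25003996]
[301 184  27  28 601] [313.02828619 197.72046589] [ 0.56282989 -0.22501235] [ 0.57433524 -0.23602163]
disc3 top hole [ 0.54900879 -0.15428075  0.03      ]
(288, 103) [ 0.51510838 -0.13729966  0.036     ]
(341, 103) [ 0.56921439 -0.12484924  0.036     ]
(286, 223) [ 0.54753235 -0.26850086  0.036     ]
(330, 223) [ 0.597643   -0.25692243  0.036     ]
```

View pics/w1c.png

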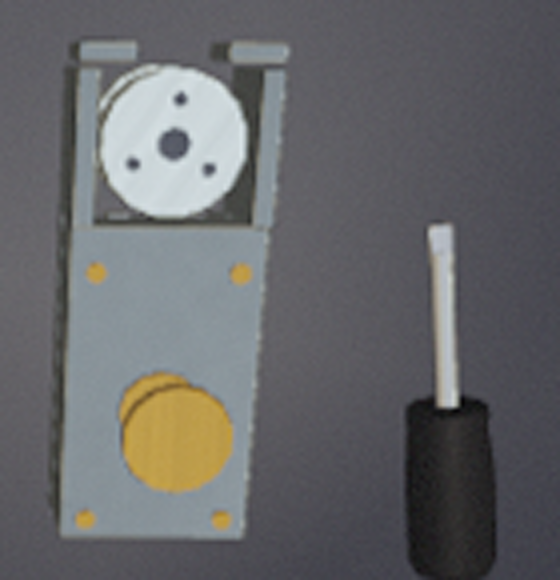

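Emit:
{"api": "carry_out", "payload": {
  "moves": [
    [0.3,0.15,0.3,0,-1],
    [0.67,0.29,0.8,0,-1],
    [0.67,0.29,1,0,-1],
    [0.67,0.29,1,0,-1]
  ]
}}

```text
clock: 2.8
eef_pos: [0.5605, -0.2262, 0.1509]
tool_rot: [0.994, 0.111, -0.005, -0.002]
ft_force: [-1.0, 0.4, -0.9]
grip_width: -0.0002
```

Emit:
{"api": "carry_out", "payload": {
  "moves": [
    [0,0,0.3,0,-1],
    [0,0,0.58,0,-1],
    [0,0,0.58,0,-1]
  ]
}}

```text
clock: 3.1
eef_pos: [0.5604, -0.2259, 0.0964]
tool_rot: [0.994, 0.111, -0.003, -0.001]
ft_force: [-1.1, 0.7, 0.3]
grip_width: -0.0
```

```bash
python3 -c "
from h import *
to(.565,-.225,.066,13)
grab('wrist','w2.png');im=grab('side','s2.png');cv2.imwrite('pics/s2c.png',cv2.resize(im[120:220,230:350],None,fx=5,fy=5,interpolation=cv2.INTER_CUBIC))"
```

```text
t 3.1 pos [ 0.5604 -0.2259  0.0964] yaw 12.78 w -0.0 F [-1.1  0.7  0.3] tilt [-0.006  -0.0035 -1.    ] -> shift/0.1 [0.048 0.002 0.303]  roll -0.002
```

View pics/w2.png

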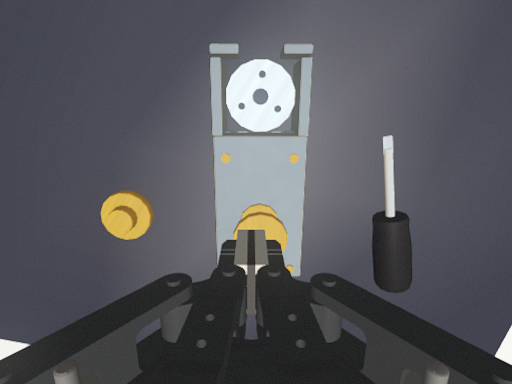

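View pics/s2c.png

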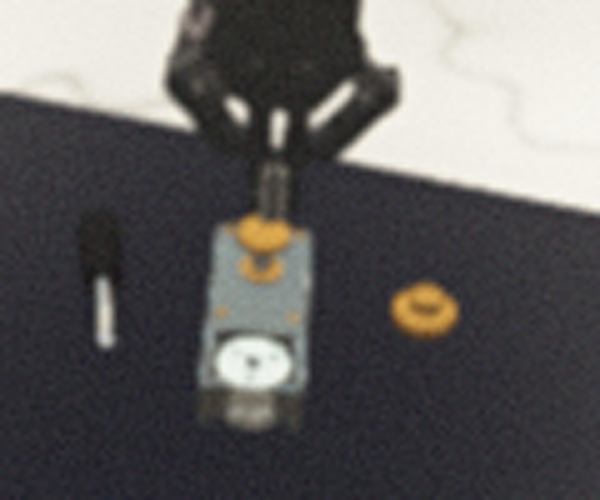

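Emit:
{"api": "carry_out", "payload": {
  "moves": [
    [0.05,0.0,0,0,-1],
    [0.05,0.0,0.05,0,-1],
    [0.05,0,0.1,0,-1],
    [0.05,0,0.15,0,-1],
    [0.05,0,0.2,0,-1],
    [0.05,0,0.25,0,-1],
    [0.05,0,0.29,0,-1],
    [0.05,0,0.31,0,-1],
    [0.05,0,0.31,0,-1]
  ]
}}

```text
clock: 4.1
eef_pos: [0.5697, -0.2244, 0.0682]
tool_rot: [0.994, 0.113, 0.001, 0.0]
ft_force: [-1.0, 1.0, 6.4]
grip_width: 0.0001
```

```bash
python3 -c "
from h import *
to(.565,-.225,.066,13)
grab('wrist','w3.png');im=grab('side','s3.png');cv2.imwrite('pics/s3c.png',cv2.resize(im[120:260,230:350],None,fx=4,fy=4,interpolation=cv2.INTER_CUBIC))"
```

```text
t 4.1 pos [ 0.5697 -0.2244  0.0682] yaw 12.94 w 0.0001 F [-1.   1.   6.4] tilt [ 1.3e-03  9.0e-04 -1.0e+00] -> shift/0.1 [-0.047 -0.005  0.022]  roll -0.001
```

View pics/w3.png

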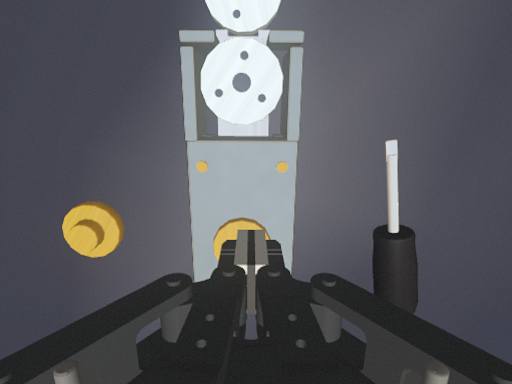

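View pics/s3c.png

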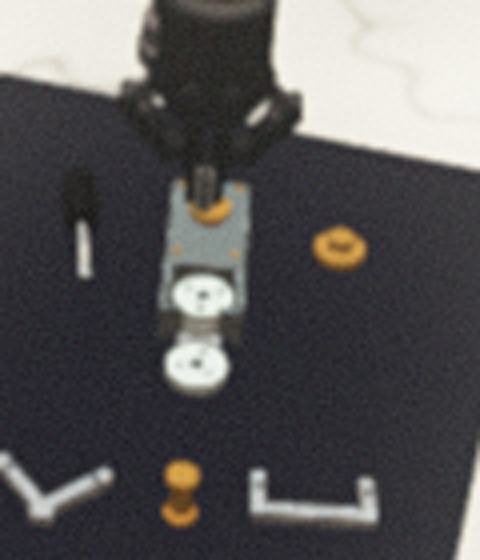

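Emit:
{"api": "carry_out", "payload": {
  "moves": [
    [-0.04,0,0.02,0,-1],
    [-0.04,0,0.04,0,-1],
    [-0.04,0,0.05,0,-1],
    [-0.04,0,0.05,0,-1]
  ]
}}

```text
clock: 4.6
eef_pos: [0.5683, -0.2251, 0.066]
tool_rot: [0.994, 0.113, 0.004, 0.001]
ft_force: [0.0, 3.2, 14.9]
grip_width: -0.0002
```

```bash
python3 -c "
from h import *
to(.565,-.225,.066,13)
grab('wrist','w4.png')"
```

```text
t 4.6 pos [ 0.5683 -0.2251  0.066 ] yaw 12.99 w -0.0002 F [ 0.   3.2 14.9] tilt [ 0.0073  0.0025 -1.    ] -> shift/0.1 [-0.032 -0.008  0.   ]  roll -0.000
```

View pics/w4.png

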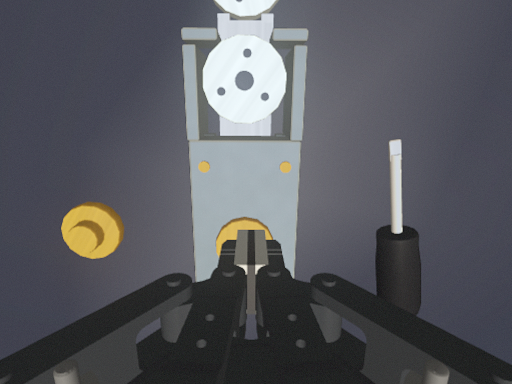

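Emit:
{"api": "carry_out", "payload": {
  "moves": [
    [-0.04,0,0.03,0,-1],
    [-0.04,0,0.05,0,-1],
    [-0.04,0,0.05,0,-1],
    [-0.04,0,0.05,0,-1]
  ]
}}

```text
clock: 5.05
eef_pos: [0.5681, -0.2253, 0.0659]
tool_rot: [0.993, 0.114, 0.008, 0.001]
ft_force: [-0.0, 9.0, 33.1]
grip_width: 0.0
```

```bash
python3 -c "
from h import *
to(.565,-.225,.066,13)
im=grab('scene','c5.png');cv2.imwrite('pics/c5c.png',cv2.resize(im[160:290,150:310],None,fx=4,fy=4,interpolation=cv2.INTER_CUBIC));grab('wrist','w5.png')"
```

```text
t 5.05 pos [ 0.5681 -0.2253  0.0659] yaw 13.08 w 0.0 F [-0.   9.  33.1] tilt [ 0.0165  0.0041 -0.9999] -> shift/0.1 [-0.03  -0.01  -0.002]  roll 0.001
```

View pics/w5.png

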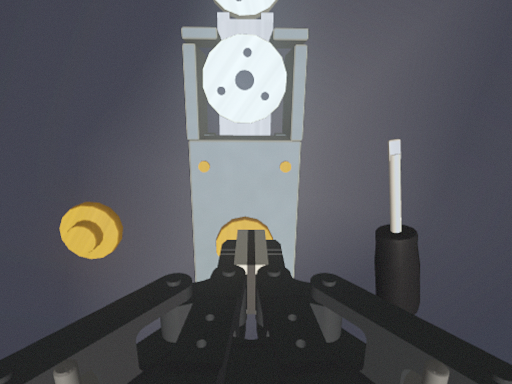

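View pics/c5c.png

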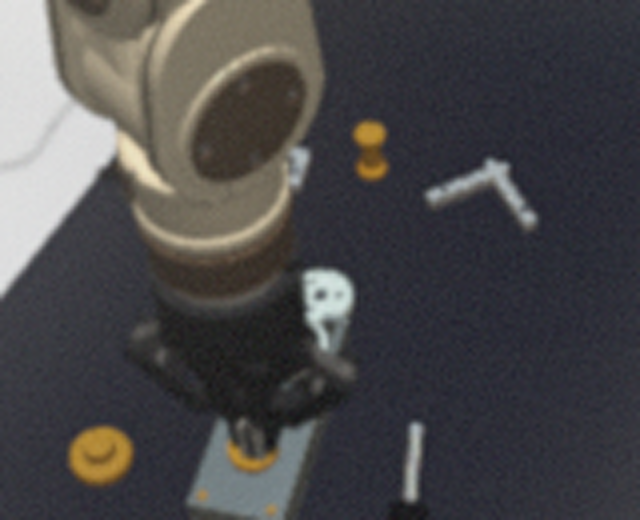

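Emit:
{"api": "carry_out", "payload": {
  "moves": [
    [0,0,-0.1,0,-1],
    [0,0,-0.2,0,-1],
    [0,0,-0.3,0,-1],
    [0,0,-0.6,0,-1],
    [0,0,-1,0,-1],
    [0,0,-1,0,-1],
    [0,0,-1,0,-1]
  ]
}}

```text
clock: 5.85
eef_pos: [0.5612, -0.2263, 0.1576]
tool_rot: [0.994, 0.112, 0.0, 0.0]
ft_force: [-0.1, -1.0, -1.4]
grip_width: -0.0002
```

Emit:
{"api": "carry_out", "payload": {
  "moves": [
    [0,-0.4,-0.4,0,-0.2],
    [0,-0.8,-0.5,0,0.4],
    [0,-0.8,-0.5,0,0.4],
    [0,-0.8,-0.5,0,0.4],
    [0,-0.8,-0.5,0,0.4]
  ]
}}

```text
clock: 6.35
eef_pos: [0.5426, -0.1485, 0.2054]
tool_rot: [0.994, 0.112, -0.002, -0.0]
ft_force: [0.1, -0.1, 0.3]
grip_width: 0.0596
```

```bash
python3 -c "
from h import *
to(.537,-.097,.066,13)
m=imaging.camera_model('wrist');np.save('m6.npy',m,allow_pickle=True)
grab('wrist','w6.png');im=grab('side','s6.png')"
```

```text
t 6.35 pos [ 0.5426 -0.1485  0.2054] yaw 12.91 w 0.0596 F [ 0.1 -0.1  0.3] tilt [-0.0033 -0.0012 -1.    ] -> shift/0.1 [ 0.065 -0.513  1.394]  roll -0.001
```

View pics/w6.png

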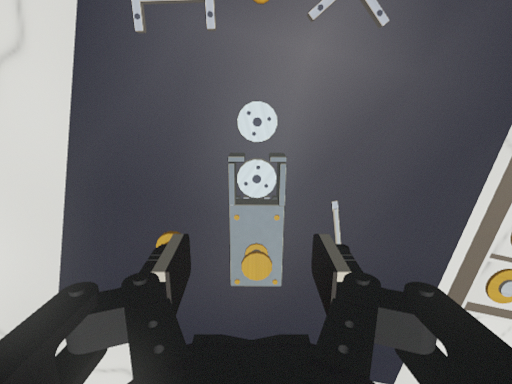

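View pics/s6.png

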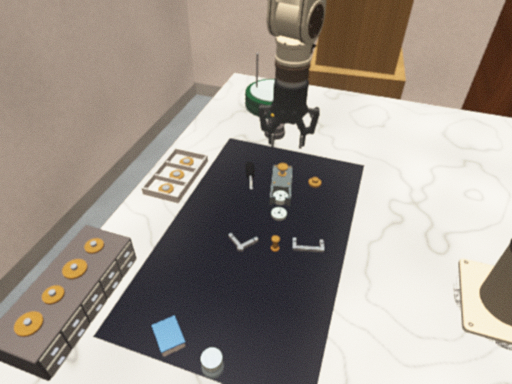

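Emit:
{"api": "carry_out", "payload": {
  "moves": [
    [0.03,-0.4,0,0,0.4],
    [0.06,-0.51,0,0,0.4],
    [0.06,-0.51,0,0,0.4],
    [0.06,-0.51,0,0,0.4]
  ]
}}

```text
clock: 6.85
eef_pos: [0.5381, -0.0978, 0.2069]
tool_rot: [0.994, 0.112, -0.0, 0.0]
ft_force: [0.1, 0.5, 0.0]
grip_width: 0.0598
```

```bash
python3 -c "
from h import *
m=np.load('m6.npy',allow_pickle=True).item();print('disc from w6',onplane(m,257.5,121.5,.01))
D=imaging.camera_model('side');print('side',onplane(D,279,213.5,.01))
to(.537,-.097,.066,13)
m=imaging.camera_model('wrist');np.save('m7.npy',m,allow_pickle=True)
grab('wrist','w7.png')"
```

```text
disc from w6 [ 0.53771893 -0.0973941   0.01      ]
side [ 0.53370427 -0.09075596  0.01      ]
t 6.85 pos [ 0.5381 -0.0978  0.2069] yaw 12.92 w 0.0598 F [0.1 0.5 0. ] tilt [-6.e-04  5.e-04 -1.e+00] -> shift/0.1 [-0.008 -0.011  1.409]  roll -0.001
```

View pics/w7.png

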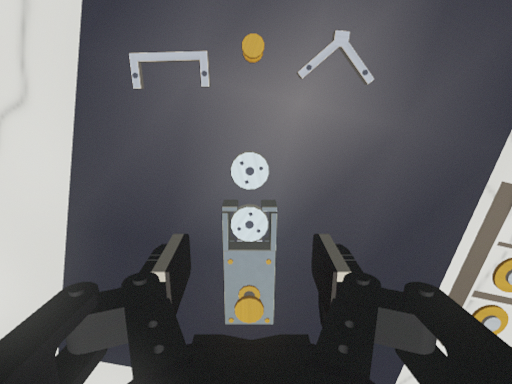

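```bash
python3 -c "
from h import *
im=cv2.imread('pics/w7.png')
cv2.imwrite('pics/w7c.png',cv2.resize(im[20:120,280:400],None,fx=6,fy=6,interpolation=cv2.INTER_CUBIC))
m=np.load('m7.npy',allow_pickle=True).item()
print('disc',onplane(m,250,171,.01),'screwtip')
"
```

```text
disc [ 0.53778768 -0.09771296  0.01      ] screwtip
```

View pics/w7c.png

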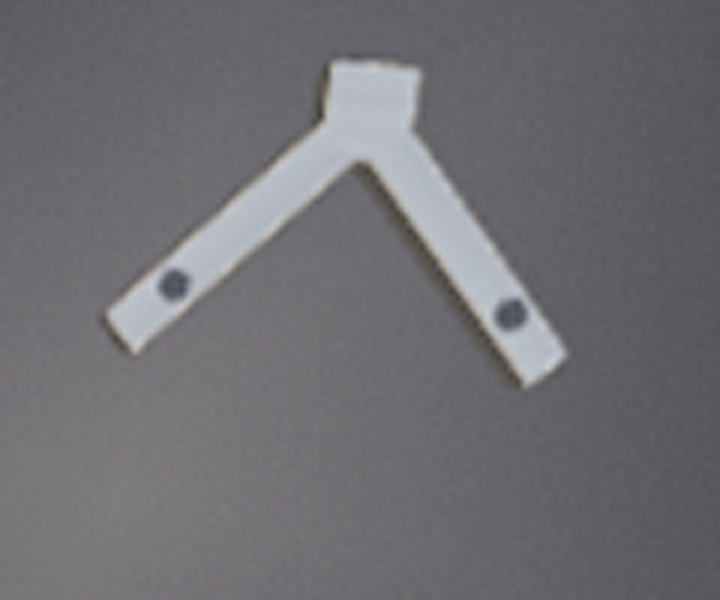

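```bash
python3 -c "
from h import *
m=np.load('m7.npy',allow_pickle=True).item()
f=lambda x,y:onplane(m,280+x/6-.4,20+y/6-.4,.01)[:2]
c,l,r=f(363,160),f(135,352),f(527,388)
print(c,l,r,np.linalg.norm(l-c),np.linalg.norm(r-c))
u=(c-l)/np.linalg.norm(c-l);v=(c-r)/np.linalg.norm(c-r);print('dot',u@v)
a=u+v;a/=np.linalg.norm(a);s=c-.0283*a;print('axis yaw',np.degrees(np.arctan2(a[1],a[0])),'seat',s)
for t in (.06,.08,.09,.1):print(t,s-t*a)
"
```

```text
[0.59302803 0.03691381] [0.5661005  0.00191383] [0.62875642 0.01072406] 0.04415982807838868 0.04429922297334848
dot -0.02322641705512103
axis yaw 98.09225917751765 seat [0.59701175 0.0088956 ]
0.06 [ 0.6054578  -0.05050696]
0.08 [ 0.60827315 -0.07030781]
0.09 [ 0.60968082 -0.08020824]
0.1 [ 0.6110885  -0.09010867]
```

Emit:
{"api": "carry_out", "payload": {
  "moves": [
    [0,0,0.4,0,0.4],
    [0,0,0.8,0,0.4],
    [0,0,1,0,0.4],
    [0,0,1,0,0.4]
  ]
}}

```text
clock: 7.3
eef_pos: [0.5352, -0.0977, 0.1037]
tool_rot: [0.994, 0.112, -0.004, -0.001]
ft_force: [-0.6, 0.2, 0.5]
grip_width: 0.0598
```

Emit:
{"api": "carry_out", "payload": {
  "moves": [
    [0,0,0.3,0,0.4],
    [0,0,0.6,0,0.4],
    [0,0,0.75,0,0.4],
    [0,0,0.8,0,0.4],
    [0,0,0.82,0,0.4],
    [0,0,0.82,0,0.4]
  ]
}}

```text
clock: 7.9
eef_pos: [0.5391, -0.0976, 0.0266]
tool_rot: [0.994, 0.112, 0.001, 0.0]
ft_force: [0.1, 0.5, 0.6]
grip_width: 0.0598
```

```bash
python3 -c "
from h import *
to(.6108,-.0795,.022,13)
grab('wrist','w8.png');im=grab('side','s8.png');cv2.imwrite('pics/s8c.png',cv2.resize(im[150:270,210:370],None,fx=4,fy=4,interpolation=cv2.INTER_CUBIC))"
```

```text
t 7.9 pos [ 0.5391 -0.0976  0.0266] yaw 12.91 w 0.0598 F [0.1 0.5 0.6] tilt [ 0.0022  0.001  -1.    ] -> shift/0.1 [ 0.739 -0.016  0.048]  roll -0.001
```

View pics/w8.png

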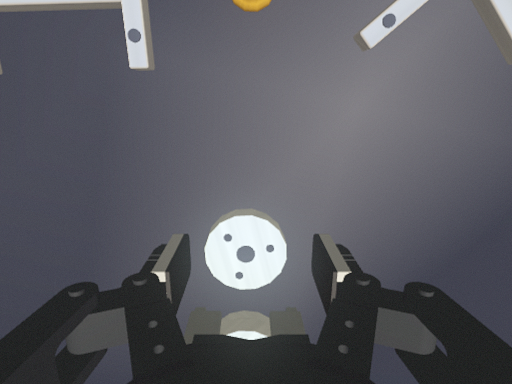

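View pics/s8c.png

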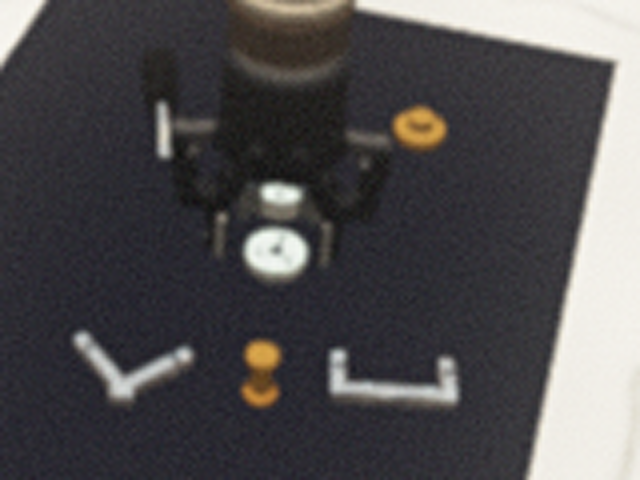

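Emit:
{"api": "carry_out", "payload": {
  "moves": [
    [0,0,0.02,0,0.4],
    [0,0,0.035,0,0.4],
    [0,0,0.035,0,0.4],
    [0,0,0.035,0,0.4]
  ]
}}

```text
clock: 8.4
eef_pos: [0.5379, -0.097, 0.0218]
tool_rot: [0.994, 0.113, -0.0, -0.0]
ft_force: [0.2, 0.1, 0.2]
grip_width: 0.0594
```

```bash
python3 -c "
from h import *
to(.5377+.084*.974,-.0977+.084*.225,.022,13)"
```

```text
t 8.4 pos [ 0.5379 -0.097   0.0218] yaw 12.93 w 0.0594 F [0.2 0.1 0.2] tilt [-1.e-04 -0.e+00 -1.e+00] -> shift/0.1 [ 0.837  0.005 -0.002]  roll -0.001
```

Emit:
{"api": "carry_out", "payload": {
  "moves": [
    [0.06,0,0,0,0.4],
    [0.12,0,0,0,0.4],
    [0.18,0,0,0,0.4],
    [0.24,0,0,0,0.4],
    [0.3,0,0,0,0.4],
    [0.36,0,0,0,0.4],
    [0.42,0,0,0,0.4],
    [0.48,0,0,0,0.4],
    [0.54,0,0,0,0.4],
    [0.6,0,0,0,0.4],
    [0.66,0,0,0,0.4],
    [0.72,0,0,0,0.4],
    [0.76,0,0,0,0.4],
    [0.79,0,0,0,0.4],
    [0.81,0,0,0,0.4],
    [0.825,0,0,0,0.4],
    [0.835,0,0,0,0.4],
    [0.835,0,0,0,0.4],
    [0.835,0,0,0,0.4]
  ]
}}

```text
clock: 10.3
eef_pos: [0.6192, -0.0784, 0.0218]
tool_rot: [0.994, 0.113, -0.0, -0.0]
ft_force: [-0.6, 0.3, 0.6]
grip_width: 0.0598
```

```bash
python3 -c "
from h import *
to(.6108,-.0795,.022,13)
m=imaging.camera_model('wrist');np.save('m9.npy',m,allow_pickle=True)
grab('wrist','w9.png')"
```

```text
t 10.3 pos [ 0.6192 -0.0784  0.0218] yaw 12.93 w 0.0598 F [-0.6  0.3  0.6] tilt [-0. -0. -1.] -> shift/0.1 [-0.085 -0.008 -0.002]  roll -0.001
```

View pics/w9.png

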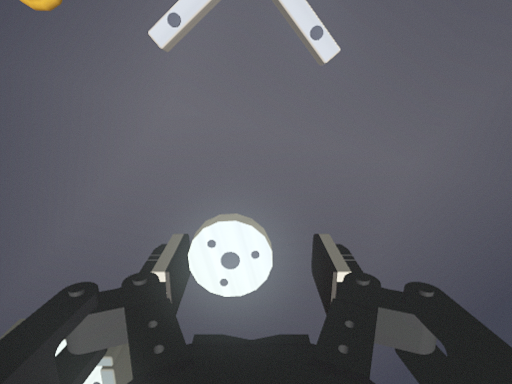

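Emit:
{"api": "carry_out", "payload": {
  "moves": [
    [-0.08,0,0,0,0.4],
    [-0.08,0,-0.1,0,0.4],
    [-0.08,0,-0.4,0,0.4],
    [-0.08,0.3,-0.6,0.054,0.4],
    [-0.08,0.6,-0.6,0.054,-0.33],
    [-0.08,0.6,-0.6,0.054,-0.33],
    [-0.08,0.6,-0.6,0.054,-0.33],
    [-0.08,0.6,-0.6,0.054,-0.33]
  ]
}}

```text
clock: 11.15
eef_pos: [0.6243, -0.138, 0.0816]
tool_rot: [0.998, 0.071, -0.001, -0.0]
ft_force: [0.2, 0.4, 0.1]
grip_width: 0.0284
```

```bash
python3 -c "
from h import *
m=np.load('m9.npy',allow_pickle=True).item()
print('disc9',onplane(m,230.5,260,.01))
m=imaging.camera_model('wrist')
im=grab('wrist','w10.png')
g=cv2.cvtColor(im,cv2.COLOR_BGR2HSV);b=cv2.inRange(g,(0,0,170),(180,60,255));n,l,s,c=cv2.connectedComponentsWithStats(b)
for i in range(1,n):
  if s[i,4]>300: print(s[i],c[i],onplane(m,*c[i],.01))
to(.6108,-.0795,.022,8.1)
"
```

```text
disc9 [ 0.61090149 -0.08093914  0.01      ]
[ 208   87   66   69 3245] [240.50200308 120.90138675] [ 0.61045135 -0.08026098  0.01      ]
[ 454  174   58  160 2656] [486.48644578 262.4375    ] [ 0.78879365 -0.15005617  0.01      ]
[  96  194   62   60 2600] [126.14576923 223.82884615] [ 0.54476686 -0.15646148  0.01      ]
[257 247  26  71 554] [270.05956679 280.97472924] [ 0.64515048 -0.1852029   0.01      ]
[497 318  15  44 348] [506.33045977 343.20402299] [ 0.82669659 -0.21209957  0.01      ]
t 11.2 pos [ 0.6243 -0.1377  0.0815] yaw 8.12 w 0.0287 F [-0.   0.2  0.3] tilt [-1.2e-03 -7.0e-04 -1.0e+00] -> shift/0.1 [-0.05  -0.595  0.596]  roll 0.000
```

View pics/w10.png

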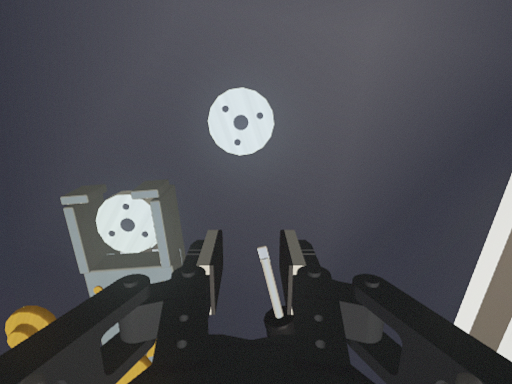

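Emit:
{"api": "carry_out", "payload": {
  "moves": [
    [-0.05,-0.29,0,0,-0.33],
    [-0.05,-0.29,0,0,-0.33],
    [-0.05,-0.29,0.2,0,-0.33],
    [-0.05,-0.29,0.35,0,-0.33],
    [-0.05,-0.29,0.45,0,-0.33],
    [-0.05,-0.29,0.5,0,-0.33],
    [-0.05,-0.29,0.53,0,-0.33],
    [-0.05,-0.29,0.53,0,-0.33],
    [-0.05,-0.29,0.53,0,-0.33]
  ]
}}

```text
clock: 12.1
eef_pos: [0.6164, -0.1108, 0.0294]
tool_rot: [0.998, 0.07, 0.001, 0.0]
ft_force: [-0.4, 0.3, -0.7]
grip_width: 0.0287
```

```bash
python3 -c "
from h import *
im=grab('wrist','w11.png')
m=imaging.camera_model('wrist')
np.save('m11.npy',m,allow_pickle=True)
to(.597+.004,.009-.028,.028,8.1)
"
```

```text
t 12.15 pos [ 0.6165 -0.1108  0.0296] yaw 8.07 w 0.0284 F [-1.2  0.4 -0.4] tilt [ 1.3e-03  4.0e-04 -1.0e+00] -> shift/0.1 [-0.024 -0.93   0.015]  roll -0.000
```

View pics/w11.png

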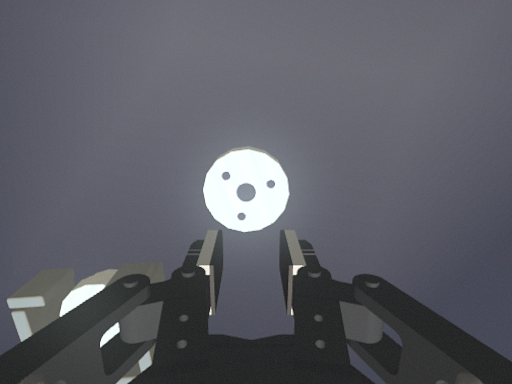

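Emit:
{"api": "carry_out", "payload": {
  "moves": [
    [-0.02,-0.03,0.01,0,-0.33],
    [-0.024,-0.07,0.01,0,-0.33],
    [-0.024,-0.12,0.01,0,-0.33],
    [-0.024,-0.17,0.01,0,-0.33],
    [-0.024,-0.22,0.01,0,-0.33],
    [-0.024,-0.27,0.01,0,-0.33],
    [-0.024,-0.32,0.01,0,-0.33],
    [-0.024,-0.37,0.01,0,-0.33],
    [-0.024,-0.42,0.01,0,-0.33],
    [-0.024,-0.47,0.01,0,-0.33],
    [-0.024,-0.52,0.01,0,-0.33],
    [-0.024,-0.57,0.01,0,-0.33],
    [-0.024,-0.62,0.01,0,-0.33],
    [-0.024,-0.67,0.01,0,-0.33],
    [-0.024,-0.71,0.01,0,-0.33],
    [-0.024,-0.74,0.01,0,-0.33],
    [-0.024,-0.75,0.01,0,-0.33],
    [-0.024,-0.75,0.01,0,-0.33]
  ]
}}

```text
clock: 13.95
eef_pos: [0.603, -0.0365, 0.0278]
tool_rot: [0.998, 0.07, -0.0, -0.0]
ft_force: [-0.1, 0.2, -0.9]
grip_width: 0.0288
```

```bash
python3 -c "
from h import *
im=grab('wrist','w12.png')
m=imaging.camera_model('wrist')
np.save('m12.npy',m,allow_pickle=True)
to(.6006,-.016,.028,8.1)
"
```

```text
t 14.0 pos [ 0.603  -0.0367  0.0278] yaw 8.07 w 0.0284 F [-0.2 -0.2  0.4] tilt [-0.e+00 -1.e-04 -1.e+00] -> shift/0.1 [ 0.005 -0.208 -0.002]  roll -0.000
```

View pics/w12.png

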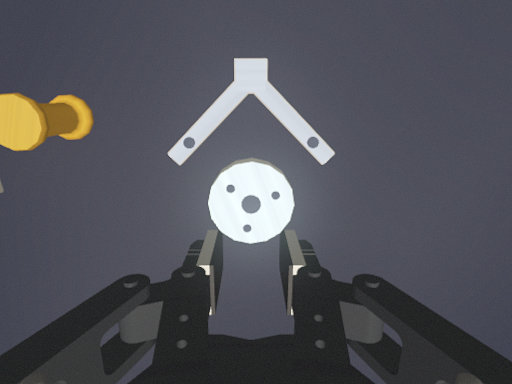

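```bash
python3 -c "
from h import *
m=np.load('m12.npy',allow_pickle=True).item()
d=onplane(m,251.3,200,.01);c=onplane(m,251,93,.01);print(d,c,np.linalg.norm(d-c)-.0283)"
```

```text
[ 0.60016255 -0.00990713  0.01      ] [0.59341014 0.03653754 0.01      ] 0.01863295445677994
```

Push in about 19 mm, gently, a little beyond to seat it.

Emit:
{"api": "carry_out", "payload": {
  "moves": [
    [0,-0.04,0,0,-0.33],
    [0,-0.08,0,0,-0.33],
    [0,-0.11,0,0,-0.33],
    [0,-0.14,0,0,-0.33],
    [0,-0.16,0,0,-0.33],
    [0,-0.175,0,0,-0.33],
    [0,-0.185,0,0,-0.33],
    [0,-0.19,0,0,-0.33],
    [0,-0.195,0,0,-0.33],
    [0,-0.195,0,0,-0.33]
  ]
}}

```text
clock: 15.0
eef_pos: [0.6003, -0.0174, 0.0278]
tool_rot: [0.998, 0.07, 0.0, -0.0]
ft_force: [0.1, -0.9, 1.0]
grip_width: 0.0287
```

```bash
python3 -c "
from h import *
im=grab('wrist','w13.png')
to(.6006,-.016,.028,8.1)
"
```

```text
t 15.05 pos [ 0.6003 -0.0174  0.0278] yaw 8.06 w 0.0282 F [0.1 0.1 0.1] tilt [ 0. -0. -1.] -> shift/0.1 [ 0.005 -0.014 -0.002]  roll -0.000
```

View pics/w13.png

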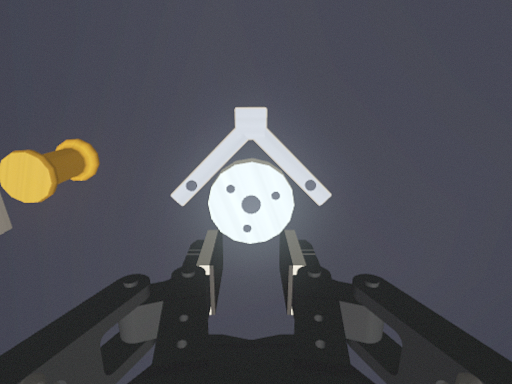

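Emit:
{"api": "carry_out", "payload": {
  "moves": [
    [0,-0.01,0,0,-0.33],
    [0,-0.02,0,0,-0.33],
    [0,-0.03,0,0,-0.33],
    [0,-0.03,0,0,-0.33],
    [0,-0.03,0,0,-0.33]
  ]
}}

```text
clock: 15.55
eef_pos: [0.5999, -0.0147, 0.0279]
tool_rot: [0.998, 0.07, 0.0, 0.0]
ft_force: [-0.8, -1.0, -0.5]
grip_width: 0.029
```

```bash
python3 -c "
from h import *
im=grab('wrist','w14.png')
to(.6006,-.016,.028,8.1)
cv2.imwrite('pics/w14c.png',cv2.resize(im[90:260,160:340],None,fx=4,fy=3.5,interpolation=cv2.INTER_CUBIC)[:600])
"
```

```text
t 15.6 pos [ 0.5999 -0.0147  0.0278] yaw 8.06 w 0.0285 F [ 0.3 -2.  -1.2] tilt [ 0.e+00  5.e-04 -1.e+00] -> shift/0.1 [ 0.005  0.014 -0.002]  roll -0.000
```

View pics/w14c.png

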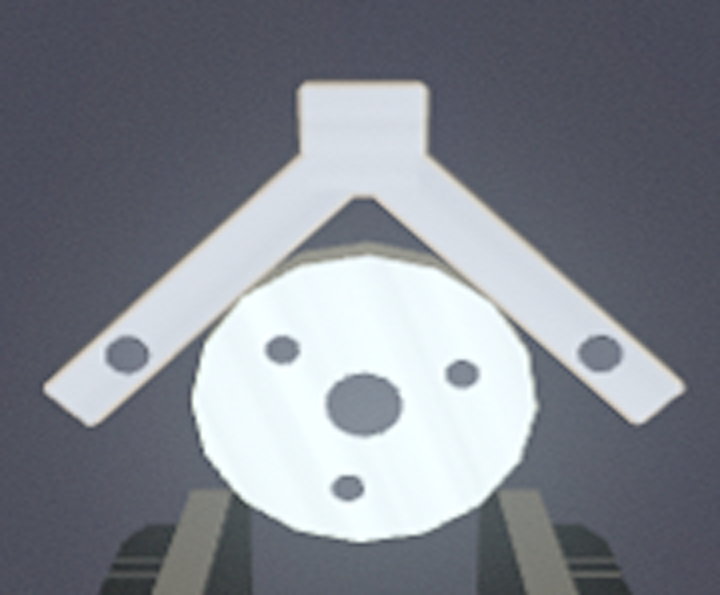

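Emit:
{"api": "carry_out", "payload": {
  "moves": [
    [0,-0.01,0,0,-0.33],
    [0,-0.02,0,0,-0.33],
    [0,-0.02,0,0,-0.33],
    [0,-0.02,0,0,-0.33]
  ]
}}

```text
clock: 16.0
eef_pos: [0.5999, -0.014, 0.028]
tool_rot: [0.998, 0.07, 0.0, 0.002]
ft_force: [0.5, -6.2, -0.0]
grip_width: 0.0286
```

```bash
python3 -c "
from h import *
to(.6006,-.016,.028,8.1)
im=grab('wrist','w15.png')
cv2.imwrite('pics/w15c.png',cv2.resize(im[90:260,160:340],None,fx=4,fy=3.5,interpolation=cv2.INTER_CUBIC)[:600])
"
```

```text
t 16.0 pos [ 0.5999 -0.014   0.028 ] yaw 8.01 w 0.0286 F [ 0.5 -6.2 -0. ] tilt [ 3.0e-04  3.2e-03 -1.0e+00] -> shift/0.1 [ 0.004  0.021 -0.   ]  roll -0.001
```

View pics/w15c.png

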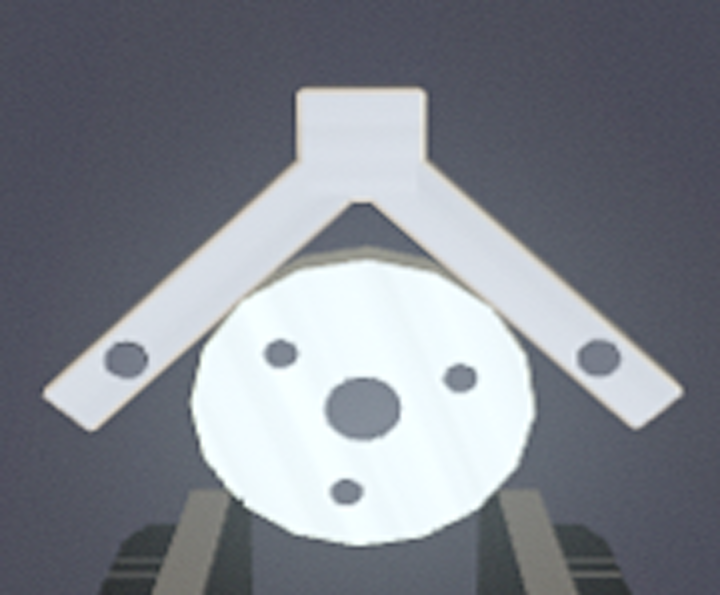

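Seated with 6 N against it. I'll back off along the axis, then lift.

Emit:
{"api": "carry_out", "payload": {
  "moves": [
    [0,0.05,0,0,-0.33],
    [0,0.1,0,0,-0.33],
    [0,0.2,0,0,-0.33],
    [0,0.3,0,0,-0.33],
    [0,0.3,-0.4,0,-0.33],
    [0,0.3,-0.8,0,-0.33],
    [0,0.3,-1,0,-0.33],
    [0,0.3,-1,0,-0.33],
    [0,0.3,-1,0,-0.33]
  ]
}}

```text
clock: 16.95
eef_pos: [0.6039, -0.0426, 0.1279]
tool_rot: [0.998, 0.07, 0.0, -0.0]
ft_force: [0.4, 0.3, -1.5]
grip_width: 0.0287
```

```bash
python3 -c "
from h import *
im=grab('wrist','w16.png')
to(.6006,-.016,.028,8.1)
s=grab('side','s16.png')
cv2.imwrite('pics/s16c.png',cv2.resize(s[130:270,200:350],None,fx=4,fy=4,interpolation=cv2.INTER_CUBIC))
"
```

```text
t 17.0 pos [ 0.6031 -0.0425  0.1268] yaw 8.05 w 0.0289 F [ 0.3  0.3 -0.4] tilt [-1.7e-03 -5.0e-04 -1.0e+00] -> shift/0.1 [ 0.014 -0.265  0.988]  roll -0.001
```

View pics/w16.png

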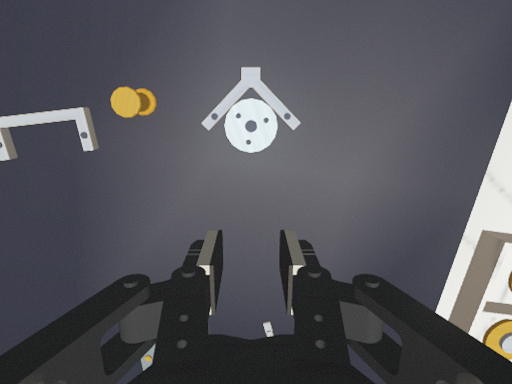

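View pics/s16c.png

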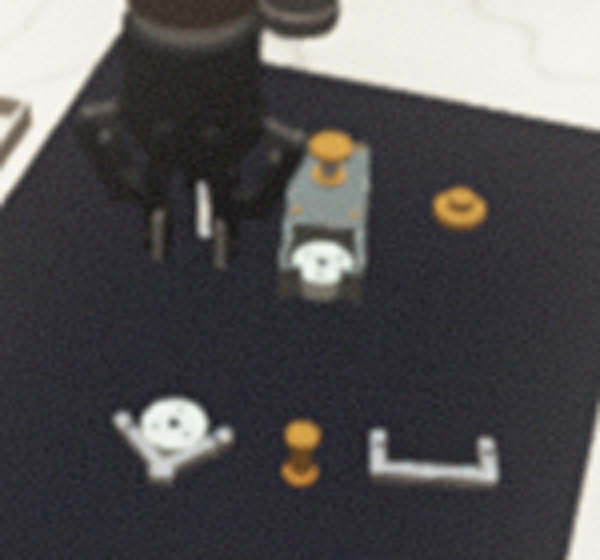

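The disc (251,125 in the wrist view) lies against both rails. The plunger is up, the remaining discs are in the magazine, and the fingers are clear.

```bash
python3 -c "
from h import *
m=imaging.camera_model('wrist');d=onplane(m,251,125.5,.01);c=onplane(m,251,84,.01);print(d,c,np.linalg.norm(d-c))
print(order.job_done())"
```

```text
[0.59569092 0.01019138 0.01      ] [0.59159399 0.03902876 0.01      ] 0.029126947397451763
the job is handed in; nothing more can be done
None
```

The disc is in the V rest against both rails, and I handed the job in at about 17 s of the 58 s allowed.

- **Dispensing:** I pressed the plunger once with shut fingers. It reached its stop, where the force rose to 33 N with no more travel. I let it up and one disc came out.
- **Pushing:** I moved the disc sideways with one finger to the line of the V. Then I pushed it in from behind with both fingertips until it resisted with about 6 N.
- **Last checks:** After backing off and lifting clear, the pictures showed the disc touching both rails. Its centre was about 29 mm from the corner, where seated is 28 mm. The plunger was up and the top of the remaining stack was in the magazine. The pillar, barrel and square rest looked unmoved, and the force on the tool was about zero. In that last pair of views the screwdriver was partly hidden by the gripper, and the stand, jar and parts box were mostly or wholly out of frame. I never worked near them.
- **Disagreements:** Early position estimates from the scene and side cameras differed by 2–4 mm for most points, and by more than 10 mm for the barrel and the rear of the dispenser. I used the wrist camera for the final positions. The last wrist reading put the disc within 2 mm of the seated place I had measured earlier.

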